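# Pass a turned flange through the go gauge

## Robot

A 7-joint arm with a two-finger parallel gripper is mounted at the origin on a cart in front of the work surface, level with it; the furniture and walls round the work are solid. World frame = base frame: x ahead of the robot, y to its left, z up, the work surface at z = 0. Lengths are in m, angles in rad, forces in N, time in s.
With the tool pointing down it reaches from about 0.4 to 0.85 m from the base axis. Payload 4.5 kg.
Tool frame: the origin (TCP) lies at the very end of the fingers, on their centre line; the grasp point (between the pads) lies 19 mm behind it (tcp_to_grasp is the z of the grasp point in the tool frame, in m); z points along the fingers, y is the line along which they close (so a half turn about z gives the same grasp; the last joint's range is limited). The gripper opens to 88 mm and grips with 3 to 60 N. Pads are 18 mm wide; open, the fingers measure 123 mm over their backs; the gripper's body (75 mm by 187 mm) begins 45 mm behind the grasp point.
Start: joints at [1.231, 0.689, -0.195, 1.565, 0.157, 0.902, -0.215], TCP at [0.228, -0.582, 0.239] pointing down, gripper open.
Joint ranges: [-3.01, 3.01], [-0.46, 2.08], [-1.47, 1.51], [0.13, 2.56], [-1, 4.14], [0.04, 2.09], [-2.66, 2.66]. Speed limits (rad/s): [2.57, 2.57, 3.14, 3.14, 3.14, 3.14, 3.14].

## Interface

Orientations are given as a unit quaternion [x, y, z, w].
In Python, from plant import * gives the robot as it stands. The module is installed in compiled form; this text tells all that it offers.
- The arm moves only by the shell command python3 -m jog 'ROWS' [OPENING] [FORCE]. ROWS is JSON, a list that holds one entry, the list of rows, each a list of 6 numbers: the shift along the tool's x, y, z in m, then the turn, a rotation vector about the tool's x, y, z in rad. In form: [[[dx, dy, dz, ax, ay, az], ...]]. A call has 1 to 12 rows; each row shifts and turns the commanded pose from where the row before left it, along the tool's axes as they then stand; what a row does not reach is not made up. A row lasts 1/8 s, in which the tool goes at most 62.5 mm and 10.7 degrees, less where a joint would pass 70% of its speed; a pose out of reach is approached as far as the arm can. A call with a gripper value outside its range is refused whole. OPENING is the finger opening in m, from 0 to 0.0881, set as the call begins (- or left out, the last holds). The fingers move at their own pace and stop on an object; FORCE is the grip in N (left out, the last holds). Time passes only in rows, so rows that do not move let the fingers close. It gives the time, the measured TCP pose, the force, the opening and the grip force at its end, in the units of the state.
- get_state(): the state, without advancing time (a new reading comes with each control period).
- snapshot(name): name is "scene" or "side" or "wrist"; returns a dict with "frame" (384x512x3 uint8, red, green, blue), "mtx" (3x3 intrinsics, pixels), "xyz" and "orientation" of the camera in the world; the wrist camera has in their place "mount" (4x4, takes a point from camera to tool coordinates, whose origin is the TCP and whose axes are the flange's). Camera axes: x right, y down, z forward; pixel columns grow to the right and rows downward; lengths in m; the calibration is good to about 2 mm. A picture is of the moment at which its call begins: read the wrist's pose just before it. There is no depth.
- finish_job(): hands the job in; it is judged then, once.
The state is a dict: "clock": time; "q": joint angles; "qd": joint speeds; "joint_torque": joint torques, N m; "tool_pos": TCP position; "eef_rot": TCP orientation; "contact_force": force on the tool from outside, world axes, zero at the start; "moment": the same for the moment, N m; "opening": opening from 0.0 (shut) to 1.0 (fully open); "finger_force": force on a finger pad.
Only numpy, scipy, OpenCV 4.12 (cv2) and the standard library are available. Lean on these libraries where they do the work, as an engineer would, in place of code of your own. Each camera call takes 0.05 s, during which the arm holds its last target. There are 200 camera calls.

## Task

Check the turned steel flange on the go gauge: push it along the desk with the fingertips, in between the two blue jaws from the dark metal side, and out the other side until it rests wholly on the green field, then leave it there. Only push it gently: it must stay flat on the desk, never picked up, tipped or forced, and everything else must stay where it stands.

Things in the scene. Friction and masses are not known exactly. Their poses are not given: they have to be found in the camera images.
- flange: turned grey steel flange lying on the desk, hub up: round foot 58 mm in diameter with a 33 mm hub, 30 mm high in all, 0.11 to 0.21 kg; it slides. For contact it is a solid cone, widest at the foot: push it low, fingertips 4 to 8 mm above the desk. Origin at the centre of its underside, z up.
- gauge: go gauge fixed to the desk: two blue jaws on a thin dark metal sheet flush with the desk. Origin on the desk midway between the jaws; x is the way the part passes (from dark sheet to green field), y across the gap, z up. Jaws: 50 mm long (x -25 to +25 mm), round ends, 24 mm wide, 24 mm high, inner faces at y +-31 mm: the gap is 62 mm.
- pass_field (a point): centre of the green field (flush with the desk), a square of 110 x 110 mm aligned with the gauge, centred 87 mm beyond the gauge's origin along its x axis.
- bushing: loose brass-coloured bushing, 34 mm in diameter, 26 mm high, standing beside the gauge; leave alone. Origin at the centre of its underside.
- knob: loose grey steel knob, 36 mm in diameter, 22 mm high, standing beside the gauge; leave alone. Origin at the centre of its underside.
- loupe: loose black inspection loupe, 35 mm in diameter, 40 mm high; leave alone. Origin at the centre of its underside.
- gauge_block: loose flat grey gauge block, 30 x 35 x 9 mm; leave alone. Origin at the centre of its underside.
- eraser: loose blue and white eraser, 43 x 23 x 12 mm; leave alone. Origin at the centre of its underside.
Things that resemble listed ones, but are neither listed nor needed, are in the scene too. Several things look just like the flange: the one meant starts farthest to the robot's left.

How it is judged:
By the outcome, as a careful person would: the job done as asked, in the order asked, and still so for the second after the job is handed in, with the robot touching nothing.
It also fails if it takes over 58 s, if anything falls off the work surface, if the arm or the gripper's body presses on something with over 40 N, if the wrist force passes 120 N, or if a joint passes its speed limit or range.

## Working session

There is one attempt and no reset: what is moved stays moved. The work goes in short steps, Python scripts to look and compute and a shell command to move; the robot and the scene stay as the last step left them, time stands still between calls to the robot, and variables do not carry over. Pictures are saved under pics/ and viewed, at most 11 in all, crops included, and the job is handed in when it is done.

```bash
mkdir -p pics
cat > h.py <<'E'
from plant import *
import numpy as np, cv2
from scipy.spatial.transform import Rotation as R
def ray(s,uv,z=0.0,st=None):
    K=np.array(s["mtx"]); d=np.linalg.inv(K)@np.array([uv[0],uv[1],1.0])
    if "mount" in s:
        M=np.array(s["mount"]); T=np.eye(4); T[:3,:3]=R.from_quat(st["eef_rot"]).as_matrix(); T[:3,3]=st["tool_pos"]
        M=T@M; Rm=M[:3,:3]; p=M[:3,3]
    else:
        Rm=R.from_quat(s["orientation"]).as_matrix() if len(np.shape(s["orientation"]))==1 else np.array(s["orientation"]); p=np.array(s["xyz"])
    d=Rm@d; return p+d*(z-p[2])/d[2]
def save(s,n): cv2.imwrite(n,cv2.cvtColor(s["frame"],cv2.COLOR_RGB2BGR))
E
python3 - <<'E'
from h import *
import pickle
st=get_state(); print(st)
o={}
for n in("scene","side","wrist"):
    s=snapshot(n); o[n]=s; print(n,{k:np.round(v,3).tolist() for k,v in s.items() if k!="frame"})
    save(s,f"pics/{n}0.png")
pickle.dump((st,o),open("o.pkl","wb"))
a=cv2.resize(cv2.imread("pics/scene0.png"),(800,600),interpolation=cv2.INTER_CUBIC);cv2.imwrite("pics/a.png",a)
E
```

```text
{'clock': 0.0, 'q': array([ 1.23079534,  0.68998912, -0.19451929,  1.56633097,  0.15729821,
        0.90249114, -0.21509965]), 'qd': array([-1.24059259e-03,  2.43101480e-04, -7.22891877e-04, -1.41009238e-03,
        1.02651212e-06, -1.99992538e-03, -2.75773052e-04]), 'joint_torque': array([-8.40785719e-05, -5.27556789e+01, -1.26642399e+00, -1.53423339e+01,
       -5.25781210e-02,  6.75153569e-03,  1.88327135e-04]), 'tool_pos': array([ 0.22795175, -0.58127531,  0.23791044]), 'eef_rot': array([ 9.82576474e-01,  1.85856501e-01, -2.31178622e-04, -8.83677587e-04]), 'contact_force': array([0.12559687, 0.21458613, 0.19940846]), 'moment': array([-0.01199869, -0.04645347,  0.01729882]), 'finger_force': 0.0, 'opening': 0.9988496029639896}
scene {'mtx': [[387.354, 0.0, 251.814], [0.0, 387.354, 191.846], [0.0, 0.0, 1.0]], 'xyz': [-0.161, 0.548, 0.444], 'orientation': [-0.384, 0.746, -0.489, 0.237]}
side {'mtx': [[481.95, 0.0, 250.037], [0.0, 481.95, 200.938], [0.0, 0.0, 1.0]], 'xyz': [0.539, -1.175, 0.724], 'orientation': [0.866, -0.001, -0.004, -0.5]}
wrist {'mtx': [[269.983, 0.0, 256.795], [0.0, 269.983, 189.243], [0.0, 0.0, 1.0]], 'mount': [[-0.0, -0.967, -0.256, 0.066], [1.0, -0.0, 0.001, 0.001], [-0.001, -0.256, 0.967, -0.147], [0.0, 0.0, 0.0, 1.0]]}
```

View pics/a.png

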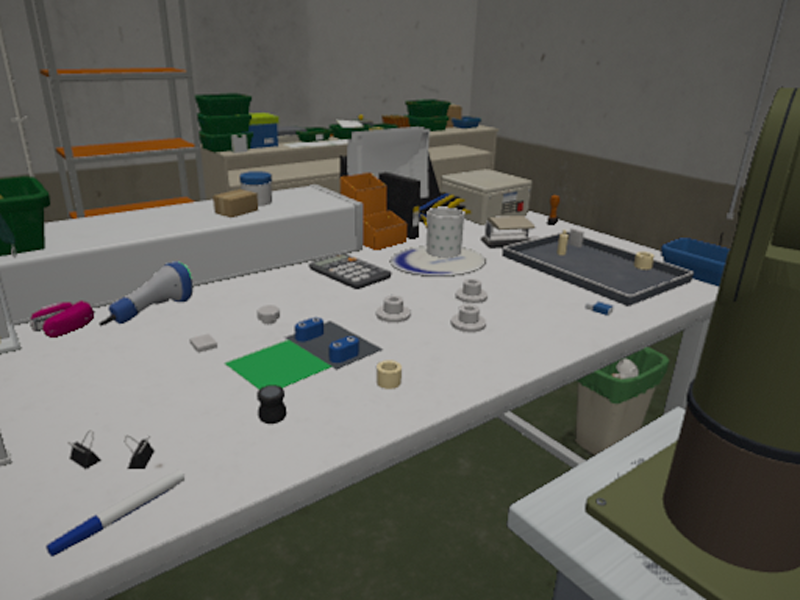

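View pics/side0.png

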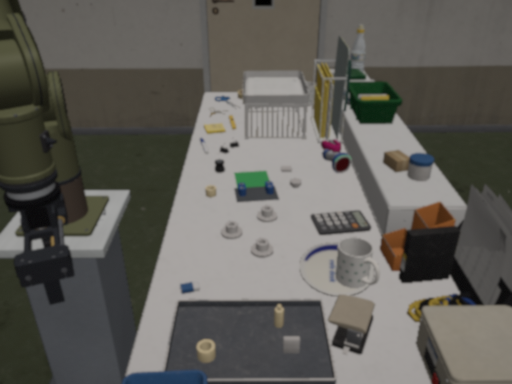

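The scene picture shows three flange look-alikes at (393,308), (471,291) and (468,318). In the side view they are at (267,213), (262,247) and (231,229). I take the leftmost (largest y) to be scene (393,308), side (267,213), and I'll check that with numbers and a crop.

Run:
```python
from h import *
import pickle
st,o=pickle.load(open("o.pkl","rb"))
s=o["scene"]; d=o["side"]; k=512/800
print("scene flanges",[np.round(ray(s,(u*k,v*k),z),3)[:2] for u,v,z in((393,313,.004),(471,295,.004),(468,323,.004))])
print("side flanges",[np.round(ray(d,(u,v),z),3)[:2] for u,v,z in((267,214.5,.004),(231,231,.004),(262,249,.004))])
for nm,a,b,z1 in(("bush",(389,375),(211,191),.013),("knob",(268,314),(295.5,183),.011),("loupe",(271,404),(220,166),.02),("block",(203,342),(286.5,168.5),.0045)):
    print(nm,ray(s,(a[0]*k,a[1]*k),z1)[:2].round(3),ray(d,b,z1)[:2].round(3))
for n in("scene","side"):
    f=o[n]["frame"]; h=cv2.cvtColor(f,cv2.COLOR_RGB2HSV)
    m=cv2.inRange(h,(50,150,60),(75,255,255)); 
    if n=="scene": m[:200]=0; m[260:]=0
    else: m[:165]=0; m[200:]=0; m[:,300:]=0
    c=max(cv2.findContours(m,0,2)[0],key=cv2.contourArea)
    P=np.array([ray(o[n],p[0]) [:2] for p in c]).astype(np.float32)
    print(n,cv2.minAreaRect(P))
    m=cv2.inRange(h,(105,120,40),(125,255,255))
    for c in cv2.findContours(m,0,2)[0]:
        if cv2.contourArea(c)>30: x=cv2.boundingRect(c); print(" blue",x,ray(o[n],(x[0]+x[2]/2,x[1]+x[3]/2),.012)[:2].round(3))
a=cv2.resize(s["frame"][150:280,120:320],None,fx=3,fy=3,interpolation=2)[:,:,::-1]
b=cv2.resize(d["frame"][150:265,190:320],(600,530),interpolation=2)[:,:,::-1]
b=cv2.resize(d["frame"][160:260,190:320],(260,200),interpolation=2)[:,:,::-1]
w=np.zeros((600,600,3),np.uint8); w[:390]=a; w[395:595,:260]=b
cv2.imwrite("pics/c.png",w)
```

```text
scene flanges [array([ 0.581, -0.009]), array([ 0.563, -0.173]), array([ 0.481, -0.089])]
side flanges [array([ 0.58 , -0.005]), array([ 0.48 , -0.089]), array([ 0.562, -0.172])]
bush [0.409 0.124] [0.412 0.12 ]
knob [0.679 0.174] [0.675 0.173]
loupe [0.426 0.291] [0.43  0.281]
block [0.656 0.292] [0.654 0.29 ]
scene ((0.5400362014770508, 0.22621461749076843), (0.10549112409353256, 0.10849249362945557), 7.096209526062012)
 blue (30, 330, 36, 26) [0.344 0.528]
 blue (211, 215, 19, 17) [0.506 0.134]
 blue (189, 204, 18, 15) [0.588 0.148]
 blue (380, 194, 11, 7) [ 0.382 -0.31 ]
 blue (70, 191, 18, 16) [0.818 0.365]
 blue (108, 168, 14, 25) [0.89  0.249]
 blue (254, 162, 17, 12) [ 0.74  -0.169]
 blue (424, 152, 42, 31) [ 0.418 -0.677]
 blue (154, 111, 19, 7) [ 1.578 -0.215]
 blue (160, 80, 18, 15) [ 2.281 -0.576]Traceback (most recent call last):
  File "<stdin>", line 14, in <module>
ValueError: max() iterable argument is empty
```

```bash
python3 - <<'E'
from h import *
import pickle
st,o=pickle.load(open("o.pkl","rb"))
a=cv2.resize(o["scene"]["frame"][150:280,120:320],None,fx=3,fy=3,interpolation=2)[:,:,::-1]
b=cv2.resize(o["side"]["frame"][160:260,190:320],(260,200),interpolation=2)[:,:,::-1]
w=np.zeros((600,600,3),np.uint8); w[:390]=a; w[395:595,:260]=b
cv2.imwrite("pics/c.png",w)
E
R='[0.042,-0.029,0.003,0,0,0]'; python3 -m jog '[[[0.042,-0.029,0.003,0,0,0],[0.042,-0.029,0.003,0,0,0],[0.042,-0.029,0.003,0,0,0],[0.042,-0.029,0.003,0,0,0],[0.042,-0.029,0.003,0,0,0],[0.042,-0.029,0.003,0,0,0],[0.042,-0.029,0.003,0,0,0],[0.042,-0.029,0.003,0,0,0],[0.042,-0.029,0.003,0,0,0],[0.042,-0.029,0.003,0,0,0],[0.042,-0.029,0.003,0,0,0],[0.042,-0.029,0.003,0,0,0]]]' 0.018
python3 -m jog '[[[0,0,0,0,0,-0.167],[0,0,0,0,0,-0.167],[0,0,0,0,0,-0.167],[0,0,0,0,0,-0.167],[0,0,0,0,0,-0.167],[0,0,0,0,0,-0.167],[0,0,0,0,0,-0.167],[0,0,0,0,0,-0.167],[0,0,0,0,0,0],[0,0,0,0,0,0]]]'
python3 - <<'E'
from h import *
import pickle
st=get_state(); s=snapshot("wrist"); pickle.dump((st,s),open("w1.pkl","wb")); print(st["tool_pos"],R.from_quat(st["eef_rot"]).as_matrix()[:,0])
save(s,"pics/w1.png")
E
```

```text
clock: 1.65
tool_pos: [0.571, -0.0724, 0.2024]
eef_rot: [0.983, 0.186, -0.0, 0.0]
contact_force: [-0.2, 0.2, -0.3]
opening: 0.2
finger_force: 0.0
clock: 2.9
tool_pos: [0.5703, -0.0739, 0.2026]
eef_rot: [0.657, 0.754, -0.0, -0.0]
contact_force: [0.7, -0.3, 0.3]
opening: 0.204
finger_force: 0.0
[ 0.57029188 -0.07390947  0.20258662] [-1.35682552e-01  9.90752363e-01 -1.53513754e-06]
```

View pics/c.png

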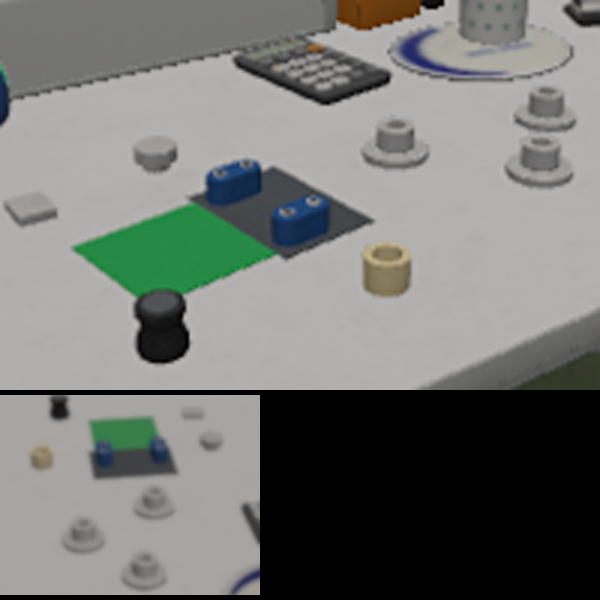

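View pics/w1.png

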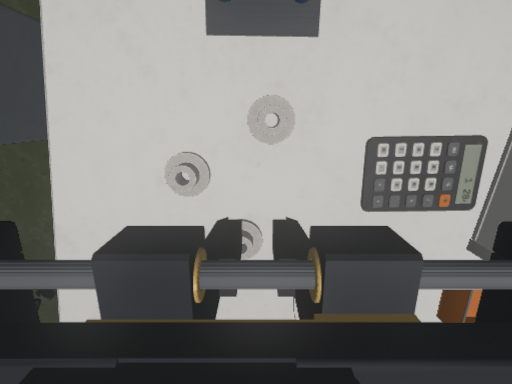

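The crop and wrist view confirm it. The flange nearest the gauge (wrist pixel (271,119), y≈-0.006) is farthest left, ahead of the ones at wrist (188,174) and (243,238). Next I'll look at the gauge and flange together.

```bash
python3 -m jog '[[[0.02,0,0,0,0,0],[0.02,0,0,0,0,0],[0.02,0,0,0,0,0],[0.02,0,0,0,0,0],[0,0,0,0,0,0],[0,0,0,0,0,0],[0,0,0,0,0,0]]]'
python3 - <<'E'
from h import *
import pickle
st=get_state(); s=snapshot("wrist"); pickle.dump((st,s),open("w2.pkl","wb")); print(st["tool_pos"],st["clock"])
save(s,"pics/w2.png")
h=cv2.cvtColor(s["frame"],cv2.COLOR_RGB2HSV)
for nm,lo,hi,z in(("blue",(105,120,40),(125,255,255),.024),("green",(50,120,50),(75,255,255),0),("dark",(0,0,30),(179,110,85),0)):
    m=cv2.inRange(h,lo,hi); m[215:]=0
    for c in cv2.findContours(m,0,2)[0]:
        if cv2.contourArea(c)>150:
            P=np.array([ray(s,p[0],z,st)[:2] for p in c]).astype(np.float32); r=cv2.minAreaRect(P)
            print(nm,cv2.boundingRect(c),np.round(r[0],4),np.round(r[1],4),round(r[2],1))
E
```

```text
clock: 3.82
tool_pos: [0.5594, 0.0041, 0.2026]
eef_rot: [0.657, 0.754, -0.0, 0.0]
contact_force: [-0.2, -0.5, 0.0]
opening: 0.207
finger_force: 0.0
[0.55936232 0.00413046 0.20259372] 3.825
blue (291, 27, 23, 49) [0.591  0.1439] [0.0234 0.048 ] 6.8
blue (214, 26, 22, 48) [0.5065 0.1338] [0.0228 0.047 ] 9.4
green (216, 0, 97, 25) [0.5436 0.1838] [0.1085 0.0241] 7.9
dark (360, 197, 114, 18) [ 0.7827 -0.0174] [0.1542 0.0244] 7.8
dark (220, 25, 86, 61) [0.5485 0.1386] [0.1022 0.0648] 7.9
dark (0, 0, 60, 215) [0.2663 0.0273] [0.2733 0.0795] 87.1
```

View pics/w2.png

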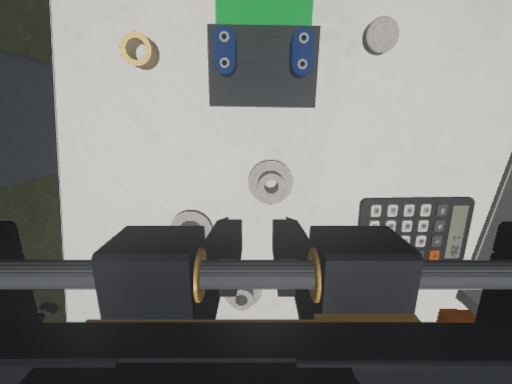

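```bash
cat >> h.py <<'E'
G=np.array([0.5488,0.1389]); ux=R.from_euler('z',97.8,degrees=True).as_matrix()[:2,0]; ty=np.array([ux[1],-ux[0]])  # ty: tool-y direction (right)
def g(p): d=np.array(p)[:2]-G; return np.round([d@ux*1e3,d@ty*1e3],1)
E
python3 - <<'E'
from h import *
import pickle
st,s=pickle.load(open("w2.pkl","rb"))
gr=cv2.GaussianBlur(cv2.cvtColor(s["frame"],7),(3,3),0)
c=gr[140:215,232:312]
circ=cv2.HoughCircles(c,cv2.HOUGH_GRADIENT,1,60,param1=60,param2=12,minRadius=19,maxRadius=26)
print(circ, st["tool_pos"], g(st["tool_pos"]))
for uv in ((271,182),)+tuple((a+232,b+140) for a,b,_ in (circ[0] if circ is not None else [])):
    p=ray(s,uv,.004,st); print(uv,p.round(4),g(p))
for uv in((249,182),(293,182)): print(g(ray(s,uv,.004,st)))
E
```

```text
[[[38.5 40.5 22.5]]] [0.55936232 0.00413046 0.20259372] [-135.    -7.8]
(271, 182) [ 0.581  -0.0109  0.004 ] [-152.8   11.6]
(np.float32(270.5), np.float32(180.5)) [ 0.5801 -0.009   0.004 ] [-150.7   10.9]
[-152.8  -17.3]
[-152.7   40.5]
```

```bash
python3 -m jog '[[[-0.02,0.005,0,0,0,0],[-0.025,0.007,0,0,0,0],[-0.025,0.007,0,0,0,0],[0,0,0.03,0,0,0],[0,0,0.035,0,0,0],[0,0,0.035,0,0,0],[0,0,0.035,0,0,0],[0,0,0.03,0,0,0],[0,0,0.015,0,0,0],[0,0,0,0,0,0],[0,0,0,0,0,0]]]'
python3 - <<'E'
from h import *
import pickle
st=get_state(); s=snapshot("wrist"); pickle.dump((st,s),open("w3.pkl","wb")); print(st["tool_pos"],g(st["tool_pos"]),st["opening"]*.0881)
save(s,"pics/w3.png")
gr=cv2.GaussianBlur(cv2.cvtColor(s["frame"],7),(3,3),0)
c=cv2.HoughCircles(gr[60:330,150:370],cv2.HOUGH_GRADIENT,1,100,param1=60,param2=15,minRadius=35,maxRadius=60)
if c is not None:
    for a,b,r in c[0]: p=ray(s,(a+150,b+60),.004,st); print(a+150,b+60,r,g(p))
E
```

```text
clock: 5.25
tool_pos: [0.5886, -0.0614, 0.0237]
eef_rot: [0.656, 0.754, 0.001, 0.001]
contact_force: [1.0, 0.2, -0.1]
opening: 0.209
finger_force: 0.0
[ 0.58864906 -0.06139967  0.02372812] [-203.9   12.3] 0.018441419308446932
252.5 135.5 49.0 [-150.    10.2]
```

View pics/w3.png

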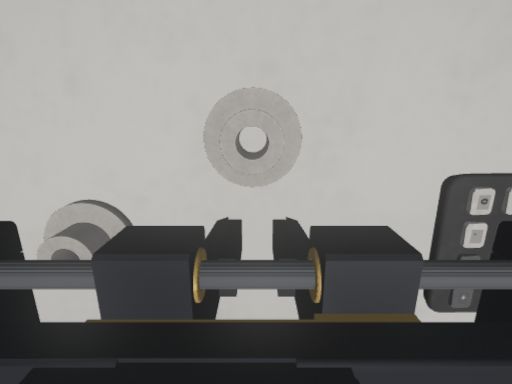

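```bash
python3 -m jog '[[[0,-0.002,0.007,0,0,0],[0,0,0.006,0,0,0],[0,0,0.0045,0,0,0],[0.004,0,0,0,0,0],[0.006,0,0,0,0,0],[0.006,0,0,0,0,0],[0.006,0,0,0,0,0],[0.006,0,0,0,0,0],[0.006,0,0,0,0,0],[0,0,0,0,0,0],[0,0,0,0,0,0]]]'
cat > look.py <<'E'
from h import *
import sys
st=get_state(); s=snapshot("wrist"); print(g(st["tool_pos"]),st["tool_pos"].round(4),R.from_quat(st["eef_rot"]).as_matrix()[:2,0].round(4))
save(s,sys.argv[1])
gr=cv2.GaussianBlur(cv2.cvtColor(s["frame"],7),(3,3),0)
c=cv2.HoughCircles(gr[60:300,150:370],cv2.HOUGH_GRADIENT,1,100,param1=60,param2=12,minRadius=44,maxRadius=62)
if c is not None:
    for a,b,r in c[0]: p=ray(s,(a+150,b+60),.004,st); print("flange",a+150,b+60,r,g(p))
h=cv2.cvtColor(s["frame"],cv2.COLOR_RGB2HSV); m=cv2.inRange(h,(105,120,40),(125,255,255)); m[215:]=0
for c in cv2.findContours(m,0,2)[0]:
    if cv2.contourArea(c)>200:
        P=np.array([ray(s,p[0],.024,st)[:2] for p in c]).astype(np.float32); q=np.array([g(p) for p in P])
        print("jaw",cv2.boundingRect(c),"x",q[:,0].min(),q[:,0].max(),"y",q[:,1].min(),q[:,1].max())
E
python3 look.py pics/w4.png
```

```text
clock: 6.68
tool_pos: [0.581, -0.0278, 0.0052]
eef_rot: [0.656, 0.755, 0.0, -0.0]
contact_force: [0.4, -1.0, 0.3]
opening: 0.206
finger_force: 0.0
[-169.5    9.3] [ 0.581  -0.0278  0.0052] [-0.1387  0.9903]
flange 253.5 169.5 53.4 [-133.    8.]
flange 245.5 273.5 52.6 [-198.3    3. ]
```

```bash
python3 -m jog '[[[0.006,-0.0008,0,0,0,0],[0.006,-0.0008,0,0,0,0],[0.006,-0.0008,0,0,0,0],[0.006,-0.0008,0,0,0,0],[0.006,-0.0008,0,0,0,0],[0.006,-0.0008,0,0,0,0],[0.006,-0.0008,0,0,0,0],[0.006,-0.0008,0,0,0,0],[0.006,-0.0008,0,0,0,0],[0.006,-0.0008,0,0,0,0],[0,0,0,0,0,0],[0,0,0,0,0,0]]]'
python3 look.py pics/w5.png
```

```text
clock: 8.22
tool_pos: [0.5649, 0.0305, 0.0052]
eef_rot: [0.656, 0.755, 0.0, 0.0]
contact_force: [0.2, -0.4, 0.6]
opening: 0.205
finger_force: 0.0
[-109.6    1.3] [0.5649 0.0305 0.0052] [-0.1387  0.9903]
flange 252.5 171.5 54.6 [-74.3  -0.6]
flange 243.5 272.5 51.3 [-137.8   -6.2]
jaw (316, 0, 70, 71) x -24.9 2.0 y 26.8 54.8
jaw (120, 0, 71, 74) x -26.3 1.7 y -55.3 -26.5
```

View pics/w5.png

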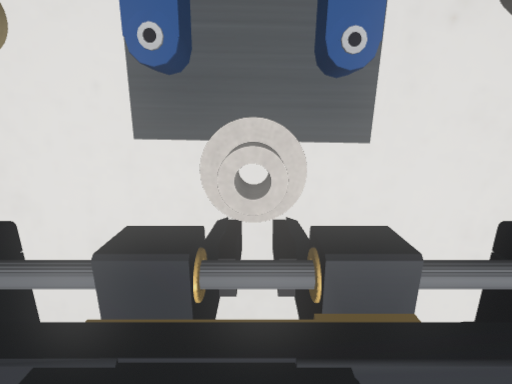

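The flange sits centred ahead of the gap: flange centre at (252,171), jaw inner edges near columns 190 and 317. The sheet edge looks slightly rotated, so I'll check the gauge yaw before going in.

Run:
```python
from h import *
import pickle
st2,s2=pickle.load(open("w2.pkl","rb"))
st=get_state(); im=cv2.imread("pics/w5.png")[:,:,::-1]; s5=dict(s2); s5["frame"]=im
for st_,s in((st2,s2),(st,s5)):
    f=s["frame"]; h=cv2.cvtColor(f,cv2.COLOR_RGB2HSV)
    b=cv2.inRange(h,(105,120,40),(125,255,255)); b[215:]=0
    for c in cv2.findContours(b,0,2)[0]:
        if cv2.contourArea(c)<200: continue
        m=np.zeros(b.shape,np.uint8); cv2.drawContours(m,[c],-1,255,-1)
        m=cv2.bitwise_and(m,cv2.inRange(h,(0,0,100),(179,110,255)))
        for k in cv2.findContours(m,0,2)[0]:
            M=cv2.moments(k)
            if M["m00"]>8:
                uv=(M["m10"]/M["m00"],M["m01"]/M["m00"]); print("screw",np.round(uv,1),g(ray(s,uv,.024,st_)))
    # sheet near edge: lowest dark row per column
    v=h[:,:,2]; cols=range(232,244) if s is s2 else list(range(145,190))+list(range(315,362))
    if s is s2: cols=list(range(215,248))+list(range(292,310))
    P=[]
    for u in cols:
        col=v[(75 if s is s2 else 90):(140 if s is s2 else 165),u].astype(int); r=np.argmax(np.diff(col)); P.append(ray(s,(u,r+.5+(75 if s is s2 else 90)),0,st_)[:2])
    P=np.array(P); print("edge deg",np.degrees(np.arctan(np.polyfit(P[:,0],P[:,1],1)[0])),g(P.mean(0)))
```

```text
screw [302.1  63.6] [-12.9  43. ]
screw [303.5  37.4] [13.2 43.4]
screw [224.   62.2] [-11.7 -43.5]
screw [223.8  36. ] [ 14.4 -43. ]
edge deg 6.8374950823025795 [-57.9  -8.7]
screw [353.9  39.2] [-12.9  43.1]
screw [149.9  35.4] [-11.6 -43.9]
edge deg 6.973167910094813 [-58.    0.5]
```

```bash
sed -i "s/97.8,degrees/97.0,degrees/; s/0.5488,0.1389/0.5487,0.1396/" h.py
python3 -m jog '[[[0.004,-0.001,0,0,0,0.004],[0.005,-0.001,0,0,0,0.006],[0.005,-0.0005,0,0,0,0.006],[0.005,0,0,0,0,0],[0,0,0,0,0,0],[0,0,0,0,0,0]]]'
python3 look.py pics/w6.png
```

```text
clock: 9.02
tool_pos: [0.56, 0.0492, 0.0052]
eef_rot: [0.662, 0.749, 0.0, -0.0]
contact_force: [0.9, 0.5, 0.5]
opening: 0.198
finger_force: 0.0
[-91.1   0.2] [0.56   0.0492 0.0052] [-0.123   0.9924]
flange 252.5 169.5 52.3 [-54.6  -1.6]
flange 272.5 285.5 44.9 [-128.4   10.7]
flange 369.5 78.5 45.2 [-7.3 58.4]
jaw (317, 0, 69, 114) x -24.6 20.3 y 26.8 54.9
jaw (124, 0, 72, 114) x -24.7 20.2 y -55.1 -26.8
```

View pics/w6.png

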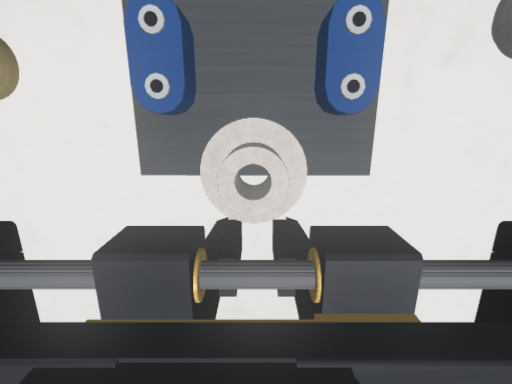

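```bash
python3 -m jog '[[[0.004,0.0008,0,0,0,0],[0.004,0.0008,0,0,0,0],[0.004,0,0,0,0,0],[0.003,0,0,0,0,0],[0,0,0,0,0,0],[0,0,0,0,0,0]]]'
cat >> look.py <<'E'
# horizontal foot edges of the flange and jaw inner base edges, by row
v=cv2.GaussianBlur(s["frame"],(3,3),0); hh=cv2.cvtColor(v,cv2.COLOR_RGB2HSV)
fl=((hh[:,:,2]>105)&(hh[:,:,1]<60))
for r in (155,160,165,170,175):
    u=252; 
    a=u
    while fl[r,a] or abs(a-u)<40: a-=1
    b=u
    while fl[r,b] or abs(b-u)<40: b+=1
    print(r,"edges",a,b,"mid",(a+b)/2, g(ray(s,((a+b)/2,r),.004,st))[1])
for r in (60,75,90):
    bl=np.where(m[r]>0)[0]; l=bl[bl<256]; rr=bl[bl>256]
    if len(l) and len(rr): print("gap row",r,l.max(),rr.min(),"mid",(l.max()+rr.min())/2,g(ray(s,((l.max()+rr.min())/2,r),0,st))[1])
E
python3 look.py pics/w7.png
```

```text
clock: 9.82
tool_pos: [0.5597, 0.0642, 0.0052]
eef_rot: [0.662, 0.749, 0.0, -0.0]
contact_force: [0.7, 0.3, 0.1]
opening: 0.205
finger_force: 0.0
[-76.2   1.7] [0.5597 0.0642 0.0052] [-0.1228  0.9924]
flange 252.5 171.5 53.1 [-40.8  -0.1]
flange 269.5 285.5 54.7 [-113.5   10.4]
jaw (317, 30, 61, 117) x -24.6 24.2 y 28.4 54.7
jaw (125, 30, 69, 117) x -24.7 24.1 y -55.1 -26.6Traceback (most recent call last):
  File "look.py", line 22, in <module>
    while fl[r,b] or abs(b-u)<40: b+=1
          ~~^^^^^
IndexError: index 512 is out of bounds for axis 1 with size 512
```

```bash
python3 -m jog '[[[0.004,0,0,0,0,0],[0.004,0,0,0,0,0],[0.004,0,0,0,0,0],[0.004,0,0,0,0,0],[0.004,0,0,0,0,0],[0.004,0,0,0,0,0],[0,0,0,0,0,0]]]'
sed -i '/^# horizontal/,$d' look.py; python3 look.py pics/w8.png
```

```text
clock: 10.75
tool_pos: [0.5567, 0.0886, 0.0052]
eef_rot: [0.662, 0.75, 0.0, -0.0]
contact_force: [1.1, 0.1, -0.5]
opening: 0.205
finger_force: 0.0
[-51.6   1.7] [0.5567 0.0886 0.0052] [-0.1236  0.9923]
flange 253.5 171.5 53.1 [-16.2   0.4]
flange 246.5 271.5 53.6 [-79.  -4.]
flange 358.5 141.5 56.8 [ 0.4 57.4]
flange 151.5 141.5 53.2 [  0.2 -54.8]
jaw (317, 92, 55, 105) x -24.5 24.0 y 30.8 54.7
jaw (132, 91, 56, 106) x -24.6 24.3 y -55.1 -31.1
```

View pics/w8.png

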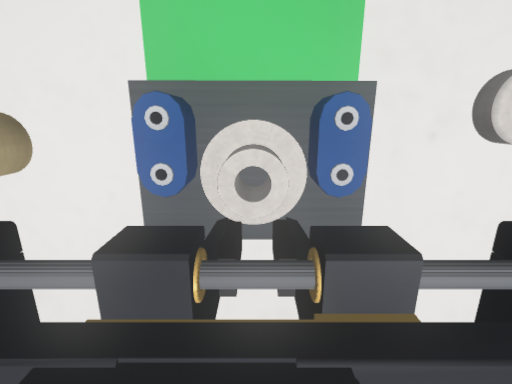

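```bash
python3 -m jog '[[[0.004,0,0,0,0,0],[0.004,0,0,0,0,0],[0.004,0,0,0,0,0],[0.004,0,0,0,0,0],[0.004,0,0,0,0,0],[0.004,0,0,0,0,0],[0.004,0,0,0,0,0],[0,0,0,0,0,0]]]'
python3 look.py pics/w9.png
```

```text
clock: 11.8
tool_pos: [0.5532, 0.1164, 0.0052]
eef_rot: [0.662, 0.75, 0.0, -0.0]
contact_force: [-0.6, -0.2, 0.9]
opening: 0.202
finger_force: 0.0
[-23.6   1.6] [0.5532 0.1164 0.0052] [-0.1235  0.9923]
flange 252.5 171.5 52.1 [11.8 -0.2]
flange 360.5 204.5 55.8 [-7.5 62. ]
flange 244.5 271.5 51.1 [-51.   -5.3]
jaw (314, 154, 51, 61) x -6.0 24.2 y 30.8 54.7
jaw (139, 154, 52, 61) x -6.1 24.1 y -55.1 -31.3
```

```bash
python3 -m jog '[[[0.004,0,0,0,0,0],[0.004,0,0,0,0,0],[0.004,0,0,0,0,0],[0.004,0,0,0,0,0],[0.004,0,0,0,0,0],[0.004,0,0,0,0,0],[0.004,0,0,0,0,0],[0.004,0,0,0,0,0],[0.004,0,0,0,0,0],[0.004,0,0,0,0,0],[0,0,0,0,0,0]]]'
python3 look.py pics/w10.png | grep -v 27[0-9]
```

```text
clock: 13.22
tool_pos: [0.5483, 0.1561, 0.0053]
eef_rot: [0.662, 0.749, 0.0, -0.0]
contact_force: [1.0, -0.5, -0.1]
opening: 0.204
finger_force: 0.0
[16.4  1.6] [0.5483 0.1561 0.0053] [-0.1235  0.9923]
flange 253.5 171.5 52.4 [51.8  0.4]
```

View pics/w10.png

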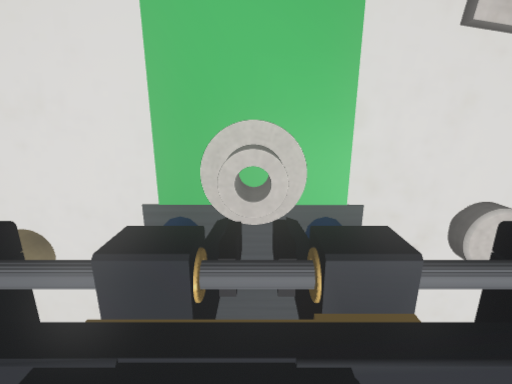

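The flange is through the jaws, and its rear edge still overlaps the dark sheet (foot bottom at row 224, green edge at row 205). About 34 mm more, then I'll back off and lift.

```bash
python3 -m jog '[[[0.004,0,0,0,0,0],[0.004,0,0,0,0,0],[0.004,0,0,0,0,0],[0.004,0,0,0,0,0],[0.004,0,0,0,0,0],[0.004,0,0,0,0,0],[0.004,0,0,0,0,0],[0.003,0,0,0,0,0],[0.002,0,0,0,0,0],[0.001,0,0,0,0,0],[0,0,0,0,0,0]]]'
python3 -m jog '[[[-0.002,0,0,0,0,0],[-0.004,0,0,0,0,0],[-0.004,0,0,0,0,0],[0,0,-0.005,0,0,0],[0,0,-0.02,0,0,0],[0,0,-0.03,0,0,0],[0,0,-0.03,0,0,0],[-0.005,0,-0.02,0,0,0],[-0.02,0,0,0,0,0],[0,0,0,0,0,0],[0,0,0,0,0,0]]]'
python3 - <<'E'
from h import *
st=get_state(); s=snapshot("wrist"); c=snapshot("scene"); save(s,"pics/w11.png")
gr=cv2.GaussianBlur(cv2.cvtColor(s["frame"],7),(3,3),0)
k=cv2.HoughCircles(gr[:215,180:330],cv2.HOUGH_GRADIENT,1,100,param1=60,param2=12,minRadius=24,maxRadius=40)
for a,b,r in k[0]: print(a+180,b,r,g(ray(s,(a+180,b),.004,st)))
w=np.zeros((600,512,3),np.uint8); w[:230]=s["frame"][:230,:,::-1]; w[240:600]=cv2.resize(c["frame"][150:290,110:309],(512,360),interpolation=2)[:,:,::-1]
cv2.imwrite("pics/f.png",w)
E
```

```text
clock: 14.65
tool_pos: [0.5442, 0.1891, 0.0052]
eef_rot: [0.662, 0.749, 0.0, 0.0]
contact_force: [0.1, 0.5, 0.9]
opening: 0.203
finger_force: 0.2
clock: 16.02
tool_pos: [0.5479, 0.1539, 0.1092]
eef_rot: [0.663, 0.749, -0.001, -0.0]
contact_force: [0.6, 0.7, -0.0]
opening: 0.202
finger_force: 0.0
254.5 110.5 33.7 [84.7 -0.5]
192.5 208.5 32.2 [ -8.  -61.8]
```

View pics/f.png

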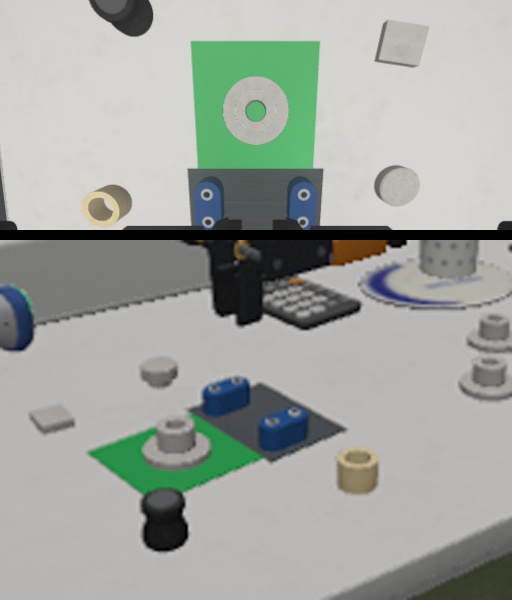

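The flange lies flat and centred on the green field (wrist (255,110)). The bushing, knob, loupe and block look unmoved, and the gripper is clear.

```bash
python3 -c "
from plant import *
print(finish_job())"
```

```text
the job is handed in; nothing more can be done
None
```

I pushed the leftmost flange between the blue jaws from the dark side and left it flat, about 2 mm from the centre of the green field; nothing else appears to have moved, and I handed the job in at about 16 s on the robot's clock, with no verdict reported back.

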